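# Lock a gel cassette with the T-handle key

## Task

Lock the glass gel cassette in the bench clamp: take the red T-handle key from its stand, put it down the clamp's blue well, feel for the hidden cross-shaped socket until the key drops home, and turn it clockwise (seen from above) until the jaw is tight on the cassette and the cam comes up against its stop; stop there and do not force it. Leave the key standing home in the well. Do not push the jaw itself, do not knock the glass, and leave the other things on the bench where they are.

Things in the scene. Friction and masses are not known exactly. Their poses are not given: they have to be found in the camera images.
- clamp: grey bench clamp, fixed: base plate 140 x 110 x 14 mm (x, y, z), on it a blue tower 50 x 50 mm, its top 85 mm above the worktop, centred at x = -35 mm, then towards +x the sliding jaw, the glass cassette and the fixed jaw (64 mm high). Origin: centre of the underside; z up.
- socket (a point): dark steel cam at the foot of the well: centre of its cross-shaped socket (two slots 9 mm wide) at its rim, 30 mm above the worktop (floor at 18 mm). It may stand at any angle, found by touch (repeats every quarter turn). The cam turns clockwise from above, 1.5 to 2.4 rad to a hard stop, against friction of 0.12 N m, stays where it is left, moves the jaw 6 mm per rad
- well_mouth (a point): centre of the mouth of the round vertical well (24 mm bore) on top of the blue tower, 85 mm above the worktop, on the cam's axis
- jaw_face (a point): centre of the black rubber face of the sliding aluminium jaw (76 mm wide in y, top 54 mm above the worktop). The jaw slides along the clamp's +x; at x = 30.4 mm in the clamp's frame it meets the cassette and the cam is at its stop. At the start it is 9 to 14.4 mm short of that.
- jaw: sliding aluminium jaw of the clamp, 16 x 76 x 40 mm; origin at the middle of its back face's lower edge, axes as the clamp's. It is moved by the cam only.
- cassette: upright glass gel cassette with green edges in the clamp, 10 x 80 x 70 mm, fixed, its top 84 mm above the worktop; origin at the middle of its lower edge
- key_stand: grey block 60 x 60 x 46 mm on a black foot 80 x 80 x 6 mm, fixed; the key stands upright in its round hole (24 mm bore), which ends 10 mm above the worktop. Origin: centre of the underside.
- key: steel T-handle key, 113 mm tall, about 150 g, loose. Origin: centre of its foot, z up the shaft. Cross-shaped foot: two blades 18 x 5 mm along the key's x and y, up to the collar; round shaft 12 mm; guide collar 21 mm wide, tapered below, z = 26 to 63 mm, runs in well and stand. Home in the socket the foot is 18 mm above the worktop; unaligned it rests on the socket's rim, at 30 mm
- key_tip (a point): centre of the underside of the key's cross-shaped foot
- key_bar (a point): middle of the key's red flat-sided crossbar: along the key's y, 90 mm long, 12 mm wide (x), 16 mm tall, centred 105 mm above the foot. The key has about 0.2 rad of play either way in the socket, drops 12 mm when pressed lightly once aligned, and stands by itself in the well. A push of 10 to 15 N near the end of the bar is ample at the stop; 40 N forces it
- tweezers: steel tweezers lying near the front edge, 17 x 133 x 10 mm, bystander
- pestle_mixer: black pen-shaped mixer lying near the front edge, 24 x 190 x 24 mm, bystander
- cream_tub: small white tub with a cream lid, 52 x 53 x 70 mm, bystander, origin at its underside
Things that resemble listed ones, but are neither listed nor needed, are in the scene too. What is shaped like the key but yellow is not meant.

How it is judged:
On the way:
1. the key's foot is home in the cam's socket, before the jaw is tight (z of key_tip in the frame of clamp below 0.024 m and horizontal distance between key_tip and well_mouth below 0.005 m and x of jaw_face in the frame of clamp below 0.028 m), for 0.2 s.
At the end, for the whole second after the job is handed in: the jaw is within 1.5 mm of its closed place on the cassette; the key stands home in the socket (foot less than 25 mm above the worktop, within 6 mm of the well's axis, leaning less than 0.12 rad), at rest (x of jaw_face in the frame of clamp above 0.0289 m and z of key_tip in the frame of clamp below 0.025 m and horizontal distance between key_tip and well_mouth below 0.006 m and angle between key's own z axis and vertical below 0.12 rad and linear speed of key below 0.02 m/s); the robot touches nothing.
It fails at once if the jaw is pushed by the robot (contact force between any of the fingers, the arm and jaw above 3 N).
It fails at once if the glass cassette is knocked (contact force between any of the fingers, the arm, key and cassette above 3 N).
It fails at once if the key is forced: its contact forces on the clamp and socket add up to more than 250 N (contact force between key and clamp above 250 N).
It fails at once if a bystander is moved more than 30 mm (distance of any of tweezers, pestle_mixer, cream_tub from where it was at the start of the episode above 0.03 m).
It also fails if it takes over 72 s, if anything falls off the work surface, if the arm or the gripper's body presses on something with over 40 N, if the wrist force passes 120 N, or if a joint passes its speed limit or range.

## Robot

A 7-joint arm with a two-finger parallel gripper is mounted at the origin on a cart in front of the work surface, level with it; the furniture and walls round the work are solid. World frame = base frame: x ahead of the robot, y to its left, z up, the work surface at z = 0. Lengths are in m, angles in rad, forces in N, time in s.
With the tool pointing down it reaches from about 0.425 to 0.95 m from the base axis. Payload 4.7 kg.
Tool frame: the origin (TCP) lies where the fingers leave the gripper's body, on its centre line; the fingertips stand 70 mm ahead of it and the grasp point (between the pads) lies 51 mm ahead of it; z points along the fingers, y is the line along which they close (so a half turn about z gives the same grasp; the last joint's range is limited). The gripper opens to 87 mm and grips with 3 to 60 N. Pads are 19 mm wide; open, the fingers measure 117 mm over their backs; the gripper's body (75 mm by 190 mm) begins 51 mm behind the grasp point.
Start: joints at [1.168, 0.469, -0.049, 1.532, 0.024, 1.141, -0.082], TCP at [0.247, -0.628, 0.292] pointing down, gripper open.
Joint ranges: [-2.59, 2.59], [-0.33, 1.99], [-1.39, 1.29], [0.1, 2.45], [-1.04, 4.18], [0.21, 1.99], [-2.66, 2.66]. Speed limits (rad/s): [2.57, 2.57, 3.14, 3.14, 3.14, 3.14, 3.14].

## Interface

Orientations are given as a unit quaternion [w, x, y, z].
In Python, from station import arm gives the robot as it stands.
- The arm moves only by the tool step_arm, never from a script. Its argument "plan" is a list that holds one entry, the list of rows, each a list of 7 numbers: the shift along the tool's x, y, z in normalised numbers (1 is 600 mm), then the turn, a rotation vector about the tool's x, y, z in parts of the range, where 1.0 means 90 degrees, then the finger opening in mm, from 0 to 87. In form: [[[dx, dy, dz, wx, wy, wz, jaw], ...]]. A call has 1 to 8 rows; each row is the pose to reach, as a shift and turn from the pose commanded when the call began, along the tool's axes at that moment; what a row does not reach only later rows make up. A row lasts 1/12 s, in which the tool goes at most 41.7 mm and 7.16 degrees, less where a joint would pass 70% of its speed; a pose out of reach is approached as far as the arm can. No shift or turn number may pass 1 either way. A call with a gripper value outside its range is refused whole. The fingers move at their own pace and stop on an object; "newtons" is the grip in N (left out, the last holds). Time passes only in rows, so rows that repeat a pose let the fingers close. It gives the time, the measured TCP pose, the force, the opening and the grip force at its end, in the units of the state.
- arm.read_state(): the state, without advancing time (a new reading comes with each control period).
- arm.camera(name): name is "scene" or "top" or "wrist"; returns a dict with "image" (384x512x3 uint8, red, green, blue), "intrinsics" (3x3 intrinsics, pixels), "xyz" and "attitude" of the camera in the world. Camera axes: x right, y up, looking along -z (the intrinsics and any distortion apply to the point x, -y, -z); pixel columns grow to the right and rows downward; lengths in m; the calibration is good to about 2 mm. The wrist camera is an equidistant fisheye: a pixel r from the principal point sees the ray r / f radians off the axis. A picture is of the moment at which its call begins. There is no depth.
- arm.sign_off(): hands the job in; it is judged then, once.
Trained networks look in a picture, given as the dict that the camera call returned (one of the last four; its "shot" number tells which), for a name from the list of things; names that differ only in an ending like _2 or _b are one class to them, and where a whole thing is asked for, a point or a joint stands for the part that bears it (a point fixed in the world has none). Each returns a list of dicts, best first, with "score" (0 to 1); they miss things now and then, are a little off and sometimes report something else, mostly with a low value. They report only what shows in the picture. A call takes as long as a camera call. They do not tell look-alikes from the thing itself.
- arm.find_in(picture, thing): "centre" ([x, y, z] in m, in world coordinates, good to about 4 mm: the middle of the surface that is visible of it).
- arm.pinpoint(picture, thing): "centre" ([x, y, z] in m, in world coordinates, good to about 4 mm: a listed point, or the origin of a listed thing).
The state is a dict: "clock": time; "joint_positions": joint angles; "qvel": joint speeds; "joint_efforts": joint torques, N m; "tool_pos": TCP position; "ee_rot": TCP orientation; "wrist_force": force on the tool from outside, world axes, zero at the start; "moment": the same for the moment, N m; "finger_gap": finger opening in m; "grasp_force": force on a finger pad.
Only numpy, scipy, OpenCV 4.12 (cv2) and the standard library are available. Lean on these libraries where they do the work, as an engineer would, in place of code of your own. Each camera call takes 0.05 s, during which the arm holds its last target. There are 200 camera calls.

## Working session

There is one attempt and no reset: what is moved stays moved. The work goes in short steps, Python scripts to look and compute and a tool call to move; the robot and the scene stay as the last step left them, time stands still between calls to the robot, and variables do not carry over. Pictures are saved under pics/ and viewed, at most 10 in all, crops included, and the job is handed in when it is done.

Besides the shell and the picture viewer there is one more tool, called after "Call:" in YAML: its name, and indented under it one key for each argument. step_arm: Moves the arm, as the interface text tells. Its arguments: {"type":"object","properties":{"plan":{"type":"array"},"newtons":{"type":"number"}},"required":["plan"]}

```bash
mkdir -p pics
cat > h.py <<'E'
from station import arm
import numpy as np, cv2
from scipy.spatial.transform import Rotation as R
def save(p,n): cv2.imwrite('pics/'+n+'.png',cv2.cvtColor(p['image'],cv2.COLOR_RGB2BGR))
def st():
    s=arm.read_state(); print({k:np.round(s[k],4).tolist() for k in ('clock','tool_pos','ee_rot','wrist_force','moment','finger_gap','grasp_force')}); return s
E
python3 - <<'E'
from h import *
st()
ims=[]
for c in('scene','top'):
    p=arm.camera(c); ims.append(p['image'])
    print(c,p['xyz'],p['attitude'],np.round(p['intrinsics'],1).tolist())
    for t in('key_bar','key_tip','key_stand','well_mouth','jaw_face','clamp','cassette','cream_tub'):
        print(t,[(np.round(d['centre'],4).tolist(),round(d['score'],2)) for d in arm.pinpoint(p,t)[:3]])
for n,i in zip(('scene1','top1'),ims): cv2.imwrite(f'pics/{n}.png',cv2.resize(i[:,:,::-1],(800,600),interpolation=cv2.INTER_CUBIC))
E
```

```text
{'clock': 0.0, 'tool_pos': [0.2463, -0.628, 0.2912], 'ee_rot': [-0.001, 0.9826, 0.1858, -0.0002], 'wrist_force': [0.7601, 0.7975, 0.3637], 'moment': [-0.0081, -0.0131, 0.0873], 'finger_gap': 0.0872, 'grasp_force': 0.0}
scene [ 0.03438903 -0.04763979  0.77256011] [ 0.8014198   0.28930109 -0.18410341 -0.49003787] [[418.4, 0.0, 261.0], [0.0, 418.4, 194.3], [0.0, 0.0, 1.0]]
key_bar [([0.6092, 0.2726, 0.1053], 0.7), ([0.4796, 0.36, 0.0011], 0.69), ([0.4777, 0.3629, 0.1125], 0.56)]
key_tip [([0.4768, 0.3632, 0.0056], 0.85), ([0.6045, 0.2728, -0.0016], 0.67)]
key_stand [([0.4779, 0.3607, -0.0005], 0.88)]
well_mouth [([0.4721, 0.1115, 0.0857], 0.96)]
jaw_face [([0.5194, 0.1256, 0.0337], 0.47)]
clamp [([0.5083, 0.1206, 0.0003], 0.81)]
cassette [([0.5389, 0.1321, 0.0149], 0.57)]
cream_tub [([0.7491, 0.077, 0.0033], 0.63)]
top [0.44077842 0.1940058  0.93890554] [-0.70478814 -0.05580269  0.0490988   0.70551332] [[359.2, 0.0, 251.7], [0.0, 359.2, 197.2], [0.0, 0.0, 1.0]]
key_bar [([0.6066, 0.2721, 0.1064], 0.81), ([0.4811, 0.3636, 0.113], 0.68)]
key_tip [([0.4815, 0.3674, 0.0094], 0.85), ([0.6026, 0.2719, 0.0], 0.78)]
key_stand [([0.485, 0.3635, -0.0008], 0.97)]
well_mouth [([0.4738, 0.1107, 0.0803], 0.87)]
jaw_face [([0.5259, 0.1301, 0.0372], 0.47)]
clamp [([0.5019, 0.1215, 0.0007], 0.79), ([0.4727, 0.1083, 0.029], 0.62), ([0.4859, 0.3608, 0.0018], 0.48)]
cassette []
cream_tub [([0.747, 0.0784, -0.0016], 0.69)]
```

View pics/scene1.png

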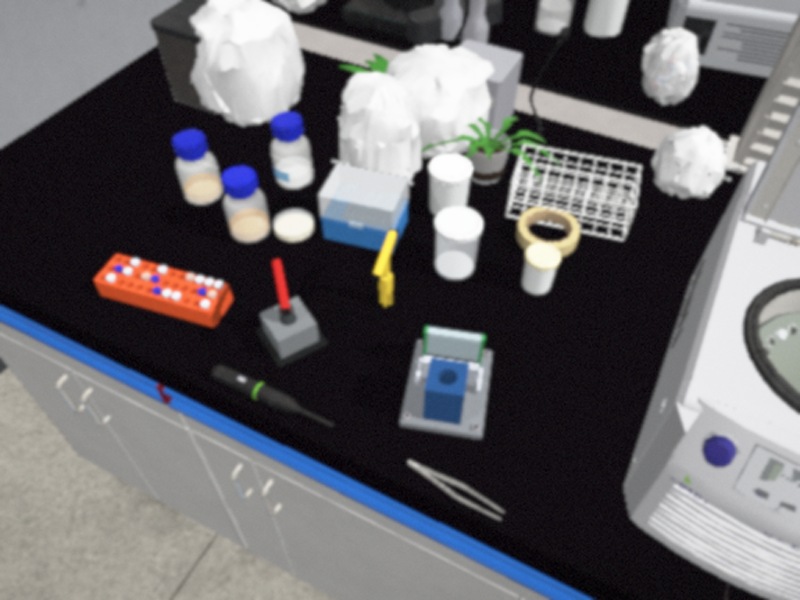

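View pics/top1.png

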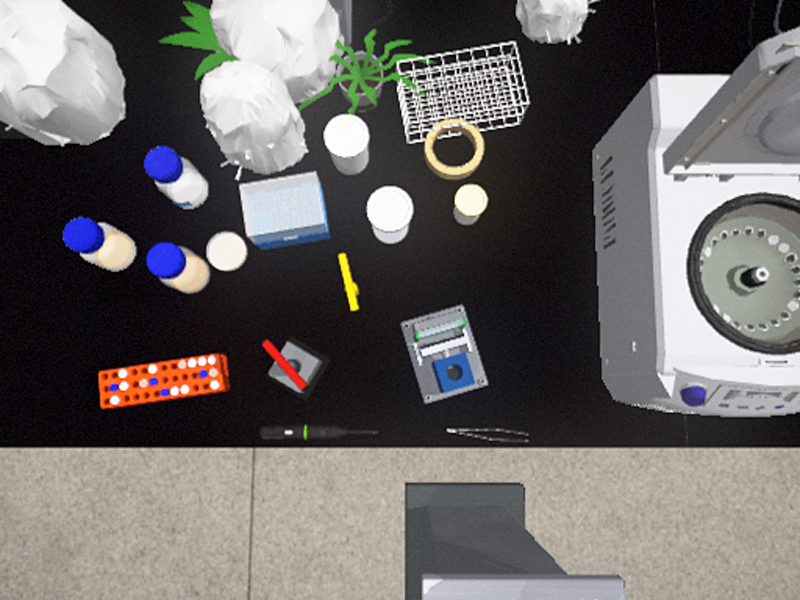

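The red key stands in the grey stand, with its bar from (265,343) to (305,388) in the top view. The yellow decoy is at (348,280) and the clamp's well at (455,372). The centrifuge is to the right, between the arm and the work, so I'll pass high and close in.

```bash
cat >> h.py <<'E'
def ray(p,uv):
    K=np.array(p['intrinsics']); a=p['attitude']; r=R.from_quat([a[1],a[2],a[3],a[0]])
    uv=np.atleast_2d(uv).astype(float); d=np.c_[(uv[:,0]-K[0,2])/K[0,0],-(uv[:,1]-K[1,2])/K[1,1],-np.ones(len(uv))]
    return np.array(p['xyz']),r.apply(d)
def onz(p,uv,z):
    o,d=ray(p,uv); return o+d*((z-o[2])/d[:,2])[:,None]
def tri(p1,u1,p2,u2):
    o1,d1=ray(p1,u1);o2,d2=ray(p2,u2);out=[]
    for a,b in zip(d1,d2):
        t=np.linalg.lstsq(np.c_[a,-b],o2-o1,rcond=None)[0]; x,y=o1+a*t[0],o2+b*t[1]; out.append(np.r_[(x+y)/2,np.linalg.norm(x-y)])
    return np.array(out)
def blob(m,near):
    n,l,s,c=cv2.connectedComponentsWithStats(m.astype(np.uint8)); k=1+min(range(n-1),key=lambda i:np.linalg.norm(c[i+1]-near)-0.05*s[i+1][4])
    return l==k
def rot():
    a=arm.read_state()['ee_rot']; return R.from_quat([a[1],a[2],a[3],a[0]])
def go(xyz,tooly_deg):  # delta in tool axes mm, and wz deg
    s=arm.read_state(); r=rot(); y=r.apply([0,1,0]); now=np.degrees(np.arctan2(y[1],y[0]))
    print('shift mm',np.round(1000*r.inv().apply(np.array(xyz)-s['tool_pos']),1),'wz for cw',round(now-tooly_deg,1),'tooly now',round(now,1),'q',np.round(s['joint_positions'],2))
E
python3 - <<'E'
from h import *
P={c:arm.camera(c) for c in('scene','top')}
E={};C={}
for c,p in P.items():
    h=cv2.cvtColor(p['image'],cv2.COLOR_RGB2HSV).astype(int)
    red=((h[...,0]<4)|(h[...,0]>174))&(h[...,1]>170)&(h[...,2]>80)
    near={'scene':(180,183),'top':(182,234)}[c]
    m=blob(red,near); ys,xs=np.nonzero(m); q=np.c_[xs,ys].astype(float); mu=q.mean(0)
    v=np.linalg.svd(q-mu,full_matrices=False)[2][0]; v*=np.sign(v[0]) if c=='top' else np.sign(v[1])
    t=(q-mu)@v; E[c]=np.array([mu+v*(t.min()-.0),mu,mu+v*(t.max()+.0)]); print(c,len(q),E[c].round(1).tolist())
    b=(h[...,0]>100)&(h[...,0]<125)&(h[...,1]>120)&(h[...,2]>50)
    near={'scene':(287,245),'top':(290,238)}[c]
    m=blob(b,near).astype(np.uint8); cnt,_=cv2.findContours(m,cv2.RETR_CCOMP,cv2.CHAIN_APPROX_NONE)
    for k in cnt:
        if 15<cv2.contourArea(k)<400 and len(k)>=5:
            e=cv2.fitEllipse(k); print('hole',c,np.round(e[0],1),np.round(e[1],1)); C[c]=e[0]
    print('blue',m.sum())
print('bar',tri(P['scene'],E['scene'],P['top'],E['top']).round(4).tolist())
for c in P:
    e=onz(P[c],E[c],.11); print(c,'bar@.11',e.round(4).tolist(),np.degrees(np.arctan2(*(e[2]-e[0])[[1,0]])))
    if c in C: print('well@.085',onz(P[c],C[c],.085).round(4))
if len(C)==2: print('well tri',tri(P['scene'],C['scene'],P['top'],C['top']).round(4))
crop=P['top']['image'][190:265,245:325]; cv2.imwrite('pics/crop1.png',cv2.resize(crop[:,:,::-1],(640,600),interpolation=cv2.INTER_CUBIC))
E
```

```text
scene 246 [[176.2, 164.8], [179.1, 180.2], [182.2, 197.1]]
blue 3590
top 218 [[168.7, 218.2], [181.2, 232.4], [194.5, 247.5]]
hole top [289.2 238. ] [ 8.7 10.3]
blue 412
bar [[0.5144, 0.3908, 0.1252, 0.0003], [0.4822, 0.362, 0.1222, 0.0005], [0.4481, 0.3314, 0.1204, 0.0009]]
scene bar@.11 [[0.5256, 0.4012, 0.11], [0.4905, 0.37, 0.11], [0.4545, 0.3379, 0.11]] -138.32719164984147
top bar@.11 [[0.5159, 0.3944, 0.11], [0.483, 0.3643, 0.11], [0.4484, 0.3328, 0.11]] -137.58489013861336
well@.085 [[0.471  0.1136 0.085 ]]
```

The rows are not in the units I measure in: shifts go in shares of 600 mm and turns go in shares of 90 degrees. I convert before sending: -210 mm / 600 = -0.35, -190 mm / 600 = -0.3167, -56 degrees / 90 = -0.6222.

Call:
step_arm:
  plan:
    - [[0,-0.025,-0.0667,0,0,-0.0778,87],[0,-0.05,-0.1333,0,0,-0.1556,87],[0,-0.0833,-0.2,0,0,-0.2333,87],[0,-0.1167,-0.2667,0,0,-0.3111,87],[0,-0.15,-0.3167,0,0,-0.3889,87],[0,-0.1833,-0.35,0,0,-0.4667,87],[0,-0.2167,-0.35,0,0,-0.5444,87],[0,-0.25,-0.35,0,0,-0.6222,87]]

```text
clock: 1.67
tool_pos: [0.1916, -0.488, 0.5045]
ee_rot: [0.002, 0.778, 0.628, -0.001]
wrist_force: [-0.0, -0.1, -0.7]
finger_gap: 0.0872
grasp_force: 0.0
```

Converted, 272 mm / 600 = 0.4533, 238 mm / 600 = 0.3967, -48 degrees / 90 = -0.5333.

Call:
step_arm:
  plan:
    - [[0.0567,0.0267,0,0,0,-0.0667,87],[0.1133,0.0533,0,0,0,-0.1333,87],[0.17,0.08,0,0,0,-0.2,87],[0.2267,0.1067,0,0,0,-0.2667,87],[0.2833,0.1333,0,0,0,-0.3333,87],[0.34,0.1583,0,0,0,-0.4,87],[0.3967,0.1833,0,0,0,-0.4667,87],[0.4533,0.2083,0,0,0,-0.5333,87]]

```text
clock: 2.33
tool_pos: [0.3736, -0.2487, 0.5026]
ee_rot: [0.0, 0.456, 0.89, -0.0]
wrist_force: [1.0, -0.3, -0.5]
finger_gap: 0.087
grasp_force: 0.0
```

Run:
```python
from h import *
go([.45,.05,.48],132);go([.482,.362,.30],132)
```

```text
shift mm [198.  236.3  22.3] wz for cw -96.3 tooly now 35.7 q [ 1.02 -0.01 -0.51  1.67 -0.    1.47  1.13]
shift mm [432.9 444.4 202. ] wz for cw -96.3 tooly now 35.7 q [ 1.02 -0.01 -0.51  1.67 -0.    1.47  1.13]
```

View pics/crop1.png

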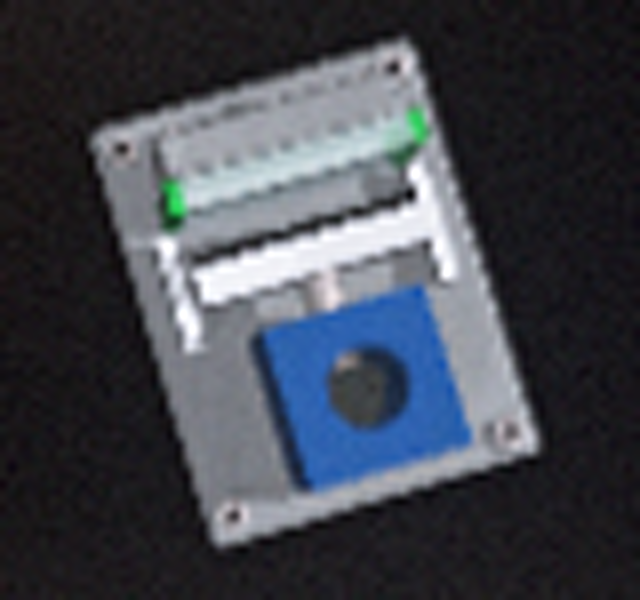

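The crop shows the clamp well, with the mouth centred near crop (368,388), that is pixel (290.5,238) in the top view. The jaw (white) is open, short of the green-edged cassette.

Converted, 236 mm / 600 = 0.3933, 198 mm / 600 = 0.33, -48 degrees / 90 = -0.5333.

Call:
step_arm:
  plan:
    - [[0.0417,0.05,0.005,0,0,-0.0667,87],[0.0833,0.1,0.01,0,0,-0.1333,87],[0.125,0.15,0.015,0,0,-0.2,87],[0.1667,0.1967,0.02,0,0,-0.2667,87],[0.2083,0.245,0.025,0,0,-0.3333,87],[0.2483,0.295,0.03,0,0,-0.4,87],[0.29,0.3433,0.0333,0,0,-0.4667,87],[0.33,0.3933,0.0367,0,0,-0.5333,87]]

```text
clock: 3.0
tool_pos: [0.4502, 0.0497, 0.4806]
ee_rot: [0.001, 0.055, 0.998, -0.001]
wrist_force: [1.0, -0.7, 0.6]
finger_gap: 0.0875
grasp_force: 0.0
```

Run:
```python
from h import *
go([.482,.362,.30],132)
p=arm.camera('wrist'); save(p,'w1'); print(p['xyz'],p['attitude'],p['intrinsics'])
for t in('well_mouth','key_bar','clamp'):
        print(t,[(np.round(d['centre'],4).tolist(),round(d['score'],2)) for d in arm.pinpoint(p,t)[:3]])
```

```text
shift mm [  3.  314.1 180.2] wz for cw -48.3 tooly now 83.7 q [ 0.67  0.02 -0.87  1.7   0.02  1.43  1.25]
[0.38225598 0.05659672 0.57360765] [ 0.73927104 -0.09406825 -0.08246424  0.66168659] [[297.31863964   0.         252.80488919]
 [  0.         297.31863964 193.88664199]
 [  0.           0.           1.        ]]
well_mouth [([0.4696, 0.1142, 0.0867], 0.56)]
key_bar [([0.6088, 0.2728, 0.1049], 0.62), ([0.481, 0.3613, 0.112], 0.58)]
clamp [([0.5038, 0.1201, 0.0005], 0.64)]
```

View pics/w1.png

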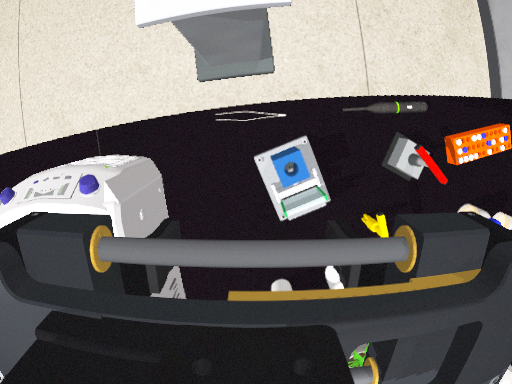

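Converted, 314 mm / 600 = 0.5233, 280 mm / 600 = 0.4667, -48 degrees / 90 = -0.5333.

Call:
step_arm:
  plan:
    - [[0,0.0667,0.0167,0,0,-0.0667,87],[0,0.1333,0.05,0,0,-0.1333,87],[0,0.2,0.0917,0,0,-0.2,87],[0.0017,0.2667,0.1333,0,0,-0.2667,87],[0.0033,0.3333,0.175,0,0,-0.3333,87],[0.0033,0.4,0.2167,0,0,-0.4,87],[0.005,0.4667,0.2583,0,0,-0.4667,87],[0.005,0.5233,0.3,0,0,-0.5333,87]]

```text
clock: 3.87
tool_pos: [0.4825, 0.334, 0.3163]
ee_rot: [0.0, -0.354, 0.935, -0.001]
wrist_force: [1.2, -1.1, 0.6]
finger_gap: 0.0872
grasp_force: 0.0
```

```bash
cat >> h.py <<'E'
def fray(p,uv):
    K=np.array(p['intrinsics']); a=p['attitude']; r=R.from_quat([a[1],a[2],a[3],a[0]])
    d=(np.atleast_2d(uv)-K[:2,2])/K[0,0]; th=np.linalg.norm(d,axis=1)[:,None]; s=d/th*np.sin(th)
    return np.array(p['xyz']),r.apply(np.c_[s[:,0],-s[:,1],-np.cos(th[:,0])])
def fonz(p,uv,z):
    o,d=fray(p,uv); return o+d*((z-o[2])/d[:,2])[:,None]
def hsv(p): return cv2.cvtColor(p['image'],cv2.COLOR_RGB2HSV).astype(int)
def redm(p):
    h=hsv(p); return ((h[...,0]<4)|(h[...,0]>174))&(h[...,1]>150)&(h[...,2]>60)
E
python3 - <<'E'
from h import *
p=arm.camera('wrist'); save(p,'w2')
m=redm(p); n,l,s,c=cv2.connectedComponentsWithStats(m.astype(np.uint8))
for i in range(1,n):
    if s[i][4]>60:
        ys,xs=np.nonzero(l==i); X=fonz(p,np.c_[xs,ys],.118); mu=X.mean(0); v=np.linalg.svd(X-mu,full_matrices=False)[2][0]; t=(X-mu)@v
        print(s[i],mu.round(4),np.degrees(np.arctan2(v[1],v[0])),t.min(),t.max(), (mu+v*(t.min()+t.max())/2).round(4))
print([(np.round(d['centre'],4).tolist(),round(d['score'],2)) for d in arm.pinpoint(p,'key_bar')[:3]])
go([.482,.362,.168],132)
E
```

```text
[269 162  14  78 954] [0.4778 0.3601 0.118 ] 42.17625206969951 -0.04089932364361928 0.041217153854787913 [0.4779 0.3602 0.118 ]
[([0.4802, 0.363, 0.1146], 0.93), ([0.6053, 0.2685, 0.1057], 0.59), ([0.4799, 0.359, 0.0071], 0.54)]
shift mm [-19.8  16.7 144.7] wz for cw -0.3 tooly now 131.7 q [ 0.06  0.51 -1.04  1.68  0.45  1.23  1.21]
```

View pics/w2.png

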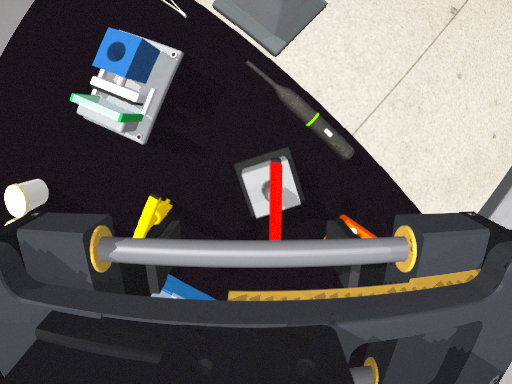

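Converted, 100 mm / 600 = 0.1667, 80 mm / 600 = 0.1333.

Call:
step_arm:
  plan:
    - [[-0.0167,0.015,0.0417,0,0,0,87],[-0.0317,0.0283,0.0833,0,0,0,87],[-0.0317,0.0283,0.1333,0,0,0,87],[-0.0317,0.0283,0.1667,0,0,0,87],[-0.0317,0.0283,0.1667,0,0,0,87]]

```text
clock: 4.38
tool_pos: [0.4842, 0.3554, 0.2134]
ee_rot: [-0.004, -0.352, 0.936, -0.003]
wrist_force: [-0.2, -0.4, -0.1]
finger_gap: 0.087
grasp_force: 0.0
```

Run:
```python
from h import *
st();go([.481,.3625,.166],132.2)
```

```text
{'clock': 4.3833, 'tool_pos': [0.4842, 0.3554, 0.2134], 'ee_rot': [-0.0037, -0.3517, 0.9361, -0.0026], 'wrist_force': [-0.1564, -0.3555, -0.0992], 'moment': [0.0975, -0.0948, -0.0083], 'finger_gap': 0.087, 'grasp_force': 0.0}
shift mm [-2.7  7.6 47.3] wz for cw -1.0 tooly now 131.2 q [-0.04  0.62 -0.96  1.76  0.57  1.08  1.1 ]
```

Converted, 47 mm / 600 = 0.0783, 7.6 mm / 600 = 0.0127, -1 degrees / 90 = -0.0111.

Call:
step_arm:
  plan:
    - [[-0.0033,0.0083,0.02,0,0,-0.0111,87],[-0.0045,0.0127,0.04,0,0,-0.0111,87],[-0.0045,0.0127,0.06,0,0,-0.0111,87],[-0.0045,0.0127,0.0783,0,0,-0.0111,87],[-0.0045,0.0127,0.0783,0,0,-0.0111,87],[-0.0045,0.0127,0.0783,0,0,-0.0111,87]]

```text
clock: 4.88
tool_pos: [0.4808, 0.3669, 0.1703]
ee_rot: [-0.0, -0.362, 0.932, -0.0]
wrist_force: [-0.4, -0.5, -0.5]
finger_gap: 0.087
grasp_force: 0.0
```

Run:
```python
from h import *
st();go([.481,.3625,.166],132.2)
```

```text
{'clock': 4.8833, 'tool_pos': [0.4808, 0.3669, 0.1703], 'ee_rot': [-0.0005, -0.3617, 0.9323, -0.0003], 'wrist_force': [-0.4135, -0.4755, -0.4514], 'moment': [0.1556, -0.0703, 0.0173], 'finger_gap': 0.087, 'grasp_force': 0.0}
shift mm [ 2.9 -3.4  4.3] wz for cw 0.2 tooly now 132.4 q [-0.08  0.67 -0.92  1.78  0.63  1.01  1.06]
```

Converted, 4 mm / 600 = 0.0067, -3 mm / 600 = -0.005.

Call:
step_arm:
  plan:
    - [[0.0042,-0.005,0.0067,0,0,0,87],[0.0042,-0.005,0.0067,0,0,0,87],[0.0042,-0.005,0.0067,0,0,0,87]]

```text
clock: 5.13
tool_pos: [0.4813, 0.363, 0.1671]
ee_rot: [0.0, -0.362, 0.932, -0.0]
wrist_force: [-1.1, 0.7, 0.1]
finger_gap: 0.0868
grasp_force: 0.0
```

Run:
```python
from h import *
st();go([.481,.3625,.166],132.2)
```

```text
{'clock': 5.1333, 'tool_pos': [0.4813, 0.363, 0.1671], 'ee_rot': [0.0002, -0.3615, 0.9324, -0.0002], 'wrist_force': [-1.13, 0.7055, 0.0678], 'moment': [0.1399, -0.066, -0.0389], 'finger_gap': 0.0868, 'grasp_force': 0.0}
shift mm [ 0.6 -0.2  1.1] wz for cw 0.2 tooly now 132.4 q [-0.07  0.67 -0.92  1.79  0.63  1.    1.06]
```

Converted, 1 mm / 600 = 0.0017, 0.5 mm / 600 = 0.0008.

Call:
step_arm:
  plan:
    - [[0.0008,0,0.0017,0,0,0,5],[0.0008,0,0.0017,0,0,0,5],[0.0008,0,0.0017,0,0,0,5],[0.0008,0,0.0017,0,0,0,5],[0.0008,0,0.0017,0,0,0,5],[0.0008,0,0.0017,0,0,0,5],[0.0008,0,0.0017,0,0,0,5],[0.0008,0,0.0017,0,0,0,5]]
  newtons: 40

```text
clock: 5.8
tool_pos: [0.4807, 0.363, 0.1658]
ee_rot: [0.0, -0.362, 0.932, -0.0]
wrist_force: [0.6, -0.0, 0.4]
finger_gap: 0.0418
grasp_force: 0.0
```

Run:
```python
from h import *
st();go([.481,.3625,.166],132.2)
```

```text
{'clock': 5.8, 'tool_pos': [0.4807, 0.363, 0.1658], 'ee_rot': [0.0, -0.3618, 0.9323, -0.0], 'wrist_force': [0.5975, -0.0187, 0.4479], 'moment': [0.2141, -0.0876, 0.0287], 'finger_gap': 0.0418, 'grasp_force': 0.0}
shift mm [ 0.1 -0.6 -0.2] wz for cw 0.2 tooly now 132.4 q [-0.07  0.67 -0.92  1.79  0.63  1.    1.06]
```

Still closing; continue.

Call:
step_arm:
  plan:
    - [[0,0,0,0,0,0,5],[0,0,0,0,0,0,5],[0,0,0,0,0,0,5],[0,0,0,0,0,0,5],[0,0,0,0,0,0,5],[0,0,0,0,0,0,5],[0,0,0,0,0,0,5]]

```text
clock: 6.38
tool_pos: [0.4807, 0.363, 0.1658]
ee_rot: [0.0, -0.362, 0.932, -0.0]
wrist_force: [0.1, 0.3, -0.8]
finger_gap: 0.0117
grasp_force: 40.0
```

Run:
```python
from h import *
st()
```

```text
{'clock': 6.3833, 'tool_pos': [0.4807, 0.363, 0.1658], 'ee_rot': [0.0, -0.3617, 0.9323, -0.0], 'wrist_force': [0.0732, 0.3013, -0.845], 'moment': [0.1803, -0.1164, -0.0099], 'finger_gap': 0.0117, 'grasp_force': 39.9975}
```

Converted, -130 mm / 600 = -0.2167, -100 mm / 600 = -0.1667.

Call:
step_arm:
  plan:
    - [[0,0,-0.025,0,0,0,5],[0,0,-0.0667,0,0,0,5],[0,0,-0.1167,0,0,0,5],[0,0,-0.1667,0,0,0,5],[0,0,-0.2167,0,0,0,5],[0,0,-0.2167,0,0,0,5],[0,0,-0.2167,0,0,0,5]]

```text
clock: 6.97
tool_pos: [0.4808, 0.3638, 0.2984]
ee_rot: [0.002, -0.362, 0.932, 0.0]
wrist_force: [0.7, 0.5, -1.5]
finger_gap: 0.0118
grasp_force: 40.0
```

Run:
```python
from h import *
s=st()
for c in('top','wrist','scene'):
    p=arm.camera(c); 
    for t in('key_tip','key_bar','well_mouth'):
        print(c,t,[(np.round(d['centre'],4).tolist(),round(d['score'],2)) for d in arm.pinpoint(p,t)[:3]])
    if c=='wrist':
        save(p,'w3')
        h=hsv(p); b=(h[...,0]>100)&(h[...,0]<125)&(h[...,1]>100)&(h[...,2]>40)
        n,l,ss,cc=cv2.connectedComponentsWithStats(b.astype(np.uint8)); print([(x.tolist()) for x in ss if x[4]>200])
go([.472,.1125,.30],132.2)
```

```text
{'clock': 6.9667, 'tool_pos': [0.4808, 0.3638, 0.2984], 'ee_rot': [0.002, -0.3618, 0.9323, 0.0004], 'wrist_force': [0.6625, 0.4583, -1.55], 'moment': [0.1261, -0.1022, -0.0104], 'finger_gap': 0.0118, 'grasp_force': 39.9974}
top key_tip [([0.5377, 0.1349, 0.0094], 0.71), ([0.6055, 0.2716, 0.0018], 0.53)]
top key_bar [([0.6075, 0.2739, 0.106], 0.65)]
top well_mouth [([0.4727, 0.1136, 0.086], 0.92)]
wrist key_tip [([0.604, 0.2738, -0.0017], 0.84)]
wrist key_bar [([0.479, 0.3594, 0.242], 0.85), ([0.6042, 0.2699, 0.1031], 0.77)]
wrist well_mouth [([0.4682, 0.113, 0.085], 0.88)]
[[0, 0, 512, 384, 193978], [69, 10, 72, 59, 2598]]
scene key_tip [([0.4769, 0.3616, 0.1362], 0.95), ([0.6063, 0.2732, -0.0017], 0.72)]
scene key_bar [([0.479, 0.3626, 0.2418], 0.69), ([0.6095, 0.2714, 0.1069], 0.66)]
scene well_mouth [([0.3747, 0.323, -0.0042], 0.35)]
shift mm [ 175.4 -179.1   -4.4] wz for cw 0.2 tooly now 132.4 q [-0.    0.54 -1.02  1.67  0.49  1.21  1.17]
```

View pics/w3.png

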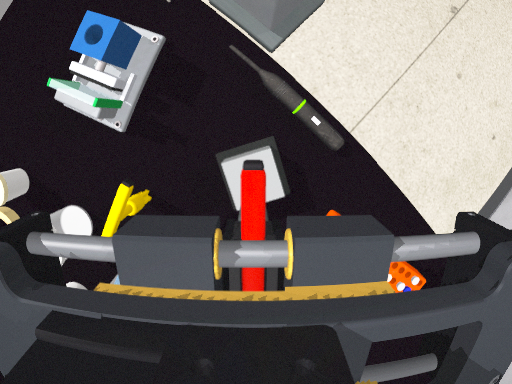

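The wrist view shows the red key gripped with its bar vertical in the picture and its near end at (253,168). The well mouth is at (95,34).

Converted, -180 mm / 600 = -0.3, -160 mm / 600 = -0.2667.

Call:
step_arm:
  plan:
    - [[0.02,-0.0383,0,0,0,0,5],[0.04,-0.0767,0,0,0,0,5],[0.06,-0.115,0,0,0,0,5],[0.08,-0.1533,0,0,0,0,5],[0.1,-0.1917,0,0,0,0,5],[0.12,-0.23,0,0,0,0,5],[0.14,-0.2667,0,0,0,0,5],[0.16,-0.3,0,0,0,0,5]]

```text
clock: 8.23
tool_pos: [0.5317, 0.1638, 0.2958]
ee_rot: [0.0, -0.361, 0.932, -0.0]
wrist_force: [-0.1, -0.6, -1.6]
finger_gap: 0.0115
grasp_force: 40.0
```

Call:
step_arm:
  plan:
    - [[0,0,0,0,0,0,5],[0,0,0,0,0,0,5],[0,0,0,0,0,0,5],[0,0,0,0,0,0,5]]

```text
clock: 8.57
tool_pos: [0.5307, 0.1667, 0.2961]
ee_rot: [0.0, -0.363, 0.932, 0.0]
wrist_force: [-0.4, -0.2, -1.2]
finger_gap: 0.0118
grasp_force: 40.0
```

Run:
```python
from h import *
s=st(); p=arm.camera('wrist'); save(p,'w4')
print('well',[(np.round(d['centre'],4).tolist(),round(d['score'],2)) for d in arm.pinpoint(p,'well_mouth')[:3]])
h=hsv(p); b=((h[...,0]>100)&(h[...,0]<125)&(h[...,1]>100)&(h[...,2]>40)).astype(np.uint8)
cn,hi=cv2.findContours(b,cv2.RETR_CCOMP,cv2.CHAIN_APPROX_NONE)
for i,k in enumerate(cn):
    if hi[0][i][3]>=0 and cv2.contourArea(k)>60:
        e=cv2.fitEllipse(k); print('hole',np.round(e,1) if 0 else e, 'centre',fonz(p,[e[0]],.085).round(4)); X=fonz(p,k[:,0],.085); print('rim fit c',cv2.minEnclosingCircle(X[:,:2].astype(np.float32)),X.min(0),X.max(0))
m=redm(p); n,l,ss,c=cv2.connectedComponentsWithStats(m.astype(np.uint8))
r=rot()
for i in range(1,n):
    if ss[i][4]>300:
        ys,xs=np.nonzero(l==i); o,d=fray(p,np.c_[xs,ys]); o=r.inv().apply(o-s['tool_pos']); d=r.inv().apply(d)
        X=o+d*((.0428-o[2])/d[:,2])[:,None]; print('red tool-frame',ss[i],'cam',o.round(3),X.min(0).round(4),X.max(0).round(4),X.mean(0).round(4))
```

```text
{'clock': 8.5667, 'tool_pos': [0.5307, 0.1667, 0.2961], 'ee_rot': [0.0003, -0.3628, 0.9319, 0.0003], 'wrist_force': [-0.435, -0.1877, -1.1639], 'moment': [0.1814, -0.1105, -0.0274], 'finger_gap': 0.0118, 'grasp_force': 39.9974}
well [([0.4712, 0.1126, 0.0858], 0.85), ([0.3702, 0.0529, -0.0027], 0.71)]
hole ((252.04403686523438, 108.09697723388672), (19.86140251159668, 21.272777557373047), 76.37049102783203) centre [[0.4719 0.1119 0.085 ]]
rim fit c ((0.47194233536720276, 0.11201346665620804), 0.011302667669951916) [0.46153469 0.10158946 0.085     ] [0.4827185  0.12203388 0.085     ]
red tool-frame [ 240  169   27   71 1714] cam [ 0.068  0.001 -0.093] [ 0.0108 -0.0057  0.0428] [0.0457 0.0066 0.0428] [0.0286 0.0004 0.0428]
red tool-frame [241 268  24  23 527] cam [ 0.068  0.001 -0.093] [-0.0192 -0.0059  0.0428] [-0.0055  0.0063  0.0428] [-0.012   0.0002  0.0428]
```

View pics/w4.png

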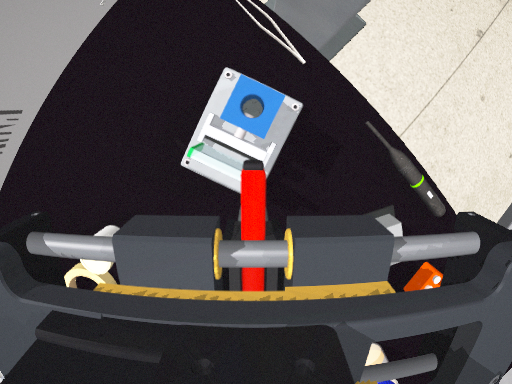

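The well mouth shows at (252,108) and the bar's near end at (254,165). The key is centred in the hand, so I'll go over the well.

Converted, 80 mm / 600 = 0.1333, 60 mm / 600 = 0.1.

Call:
step_arm:
  plan:
    - [[0.0333,-0.0017,0,0,0,0,5],[0.0667,-0.0017,0,0,0,0,5],[0.1,-0.0017,0,0,0,0,5],[0.1333,-0.0017,0,0,0,0,5],[0.1333,-0.0017,0,0,0,0,5],[0.1333,-0.0017,0,0,0,0,5],[0.1333,-0.0017,0,0,0,0,5]]

```text
clock: 9.25
tool_pos: [0.4732, 0.1115, 0.2963]
ee_rot: [0.001, -0.362, 0.932, 0.0]
wrist_force: [0.3, -0.2, -0.4]
finger_gap: 0.0113
grasp_force: 40.0
```

Run:
```python
from h import *
s=st(); r=rot(); go(np.array([.472,.112,.25])-r.apply([.0005,.0003,0]),132)
```

```text
{'clock': 9.25, 'tool_pos': [0.4732, 0.1115, 0.2963], 'ee_rot': [0.0007, -0.3622, 0.9321, 0.0], 'wrist_force': [0.3043, -0.1601, -0.3922], 'moment': [0.1191, -0.084, -0.0072], 'finger_gap': 0.0113, 'grasp_force': 39.9973}
shift mm [ 0.1  0.9 46.3] wz for cw 0.5 tooly now 132.5 q [ 0.62  0.35 -1.14  1.92  0.36  1.1   1.65]
```

Converted, 68 mm / 600 = 0.1133, 62 mm / 600 = 0.1033.

Call:
step_arm:
  plan:
    - [[0,0.0017,0.02,0,0,0,5],[0,0.0017,0.0417,0,0,0,5],[0,0.0017,0.0633,0,0,0,5],[0,0.0017,0.0767,0,0,0,5],[0,0.0017,0.09,0,0,0,5],[0,0.0017,0.1033,0,0,0,5],[0,0.0017,0.1133,0,0,0,5],[0,0.0017,0.1133,0,0,0,5]]

```text
clock: 9.92
tool_pos: [0.4716, 0.1112, 0.2265]
ee_rot: [-0.001, -0.362, 0.932, 0.0]
wrist_force: [-1.0, 0.1, -1.1]
finger_gap: 0.0116
grasp_force: 40.0
```

Run:
```python
from h import *
s=st(); r=rot(); go(np.array([.472,.112,.195])-r.apply([.0005,.0003,0]),132)
```

```text
{'clock': 9.9167, 'tool_pos': [0.4716, 0.1112, 0.2265], 'ee_rot': [-0.0011, -0.3619, 0.9322, 0.0003], 'wrist_force': [-1.0453, 0.1227, -1.0569], 'moment': [0.1025, -0.0642, 0.045], 'finger_gap': 0.0116, 'grasp_force': 39.9973}
shift mm [-1.4 -0.  31.5] wz for cw 0.4 tooly now 132.4 q [ 0.54  0.43 -1.07  2.    0.46  0.97  1.55]
```

Call:
step_arm:
  plan:
    - [[-0.0017,0,0.0083,0,0,0,5],[-0.0017,0,0.0167,0,0,0,5],[-0.0017,0,0.0233,0,0,0,5],[-0.0017,0,0.03,0,0,0,5],[-0.0017,0,0.0367,0,0,0,5],[-0.0017,0,0.0433,0,0,0,5],[-0.0017,0,0.05,0,0,0,5],[-0.0017,0,0.05,0,0,0,5]]

```text
clock: 10.58
tool_pos: [0.4724, 0.1118, 0.197]
ee_rot: [-0.001, -0.362, 0.932, 0.0]
wrist_force: [-0.6, 0.1, -1.9]
finger_gap: 0.0114
grasp_force: 40.0
```

Run:
```python
from h import *
s=st(); r=rot(); go(np.array([.472,.112,.186])-r.apply([.0005,.0003,0]),132)
```

```text
{'clock': 10.5833, 'tool_pos': [0.4724, 0.1118, 0.197], 'ee_rot': [-0.0007, -0.3618, 0.9323, 0.0001], 'wrist_force': [-0.6298, 0.1218, -1.9016], 'moment': [0.0436, 0.2103, 0.0249], 'finger_gap': 0.0114, 'grasp_force': 39.9982}
shift mm [-0.3  0.1 11. ] wz for cw 0.4 tooly now 132.4 q [ 0.5   0.47 -1.03  2.03  0.51  0.92  1.5 ]
```

Converted, 13 mm / 600 = 0.0217, 12 mm / 600 = 0.02.

Call:
step_arm:
  plan:
    - [[0,0,0.0067,0,0,0,5],[0,0,0.0133,0,0,0,5],[0,0,0.0183,0,0,0,5],[0,0,0.02,0,0,0,5],[0,0,0.0217,0,0,0,5],[0,0,0.0217,0,0,0,5]]

```text
clock: 11.08
tool_pos: [0.4727, 0.1121, 0.1855]
ee_rot: [-0.001, -0.362, 0.932, -0.001]
wrist_force: [-5.4, -2.5, 7.4]
finger_gap: 0.0118
grasp_force: 40.0
```

Run:
```python
from h import *
s=st(); go([.472,.112,.186],132)
```

```text
{'clock': 11.0833, 'tool_pos': [0.4727, 0.1121, 0.1855], 'ee_rot': [-0.0006, -0.3618, 0.9323, -0.0006], 'wrist_force': [-5.449, -2.4561, 7.3661], 'moment': [-0.5005, 1.2347, -0.0344], 'finger_gap': 0.0118, 'grasp_force': 40.0064}
shift mm [ 0.6  0.4 -0.5] wz for cw 0.4 tooly now 132.4 q [ 0.48  0.49 -1.01  2.04  0.53  0.9   1.48]
```

Converted, 2 mm / 600 = 0.0033, 1 mm / 600 = 0.0017, 24 degrees / 90 = 0.2667.

Call:
step_arm:
  plan:
    - [[0.0013,0.0003,0.0017,0,0,0.0444,5],[0.0013,0.0003,0.0033,0,0,0.0889,5],[0.0013,0.0003,0.0033,0,0,0.1333,5],[0.0013,0.0003,0.0033,0,0,0.1778,5],[0.0013,0.0003,0.0033,0,0,0.2222,5],[0.0013,0.0003,0.0033,0,0,0.2667,5]]

```text
clock: 11.58
tool_pos: [0.4726, 0.1127, 0.1851]
ee_rot: [0.001, -0.159, 0.987, -0.001]
wrist_force: [-6.5, -1.7, 18.1]
finger_gap: 0.0115
grasp_force: 40.0
```

Run:
```python
from h import *
s=st(); go([.472,.112,.186],132)
```

```text
{'clock': 11.5833, 'tool_pos': [0.4726, 0.1127, 0.1851], 'ee_rot': [0.0008, -0.1588, 0.9873, -0.0006], 'wrist_force': [-6.5131, -1.6718, 18.0561], 'moment': [-0.3703, 1.7134, 0.1593], 'finger_gap': 0.0115, 'grasp_force': 40.0108}
shift mm [ 0.8 -0.5 -0.9] wz for cw -23.7 tooly now 108.3 q [ 0.41  0.45 -0.91  2.05  0.47  0.87  1.13]
```

Converted, 1 mm / 600 = 0.0017, 24 degrees / 90 = 0.2667.

Call:
step_arm:
  plan:
    - [[0.0017,0,0,0,0,0.0444,5],[0.0017,0,0,0,0,0.0889,5],[0.0017,0,0,0,0,0.1333,5],[0.0017,0,0,0,0,0.1778,5],[0.0017,0,0,0,0,0.2222,5],[0.0017,0,0,0,0,0.2667,5]]

```text
clock: 12.08
tool_pos: [0.4719, 0.1125, 0.1841]
ee_rot: [0.001, 0.05, 0.999, 0.001]
wrist_force: [-0.7, -0.4, -0.1]
finger_gap: 0.0115
grasp_force: 40.0
```

Run:
```python
from h import *
s=st(); go([.472,.112,.186],132)
```

```text
{'clock': 12.0833, 'tool_pos': [0.4719, 0.1125, 0.1841], 'ee_rot': [0.0013, 0.0499, 0.9988, 0.0006], 'wrist_force': [-0.7197, -0.3608, -0.1127], 'moment': [0.0286, 0.1504, 0.0101], 'finger_gap': 0.0115, 'grasp_force': 39.9985}
shift mm [-0.1 -0.5 -1.9] wz for cw -47.7 tooly now 84.3 q [ 0.34  0.41 -0.81  2.05  0.4   0.84  0.77]
```

The vertical force vanished, so the key is aligned. Lower it home.

Converted, 9.5 mm / 600 = 0.0158, 8 mm / 600 = 0.0133.

Call:
step_arm:
  plan:
    - [[0,0,0.0033,0,0,0,5],[0,0,0.0067,0,0,0,5],[0,0,0.01,0,0,0,5],[0,0,0.0133,0,0,0,5],[0,0,0.0158,0,0,0,5],[0,0,0.0158,0,0,0,5],[0,0,0.0158,0,0,0,5]]

```text
clock: 12.67
tool_pos: [0.4718, 0.1115, 0.1737]
ee_rot: [0.0, 0.049, 0.999, 0.0]
wrist_force: [-0.9, 0.0, 4.1]
finger_gap: 0.0118
grasp_force: 40.0
```

Run:
```python
from h import *
s=st(); go([.472,.112,.174],132)
```

```text
{'clock': 12.6667, 'tool_pos': [0.4718, 0.1115, 0.1737], 'ee_rot': [0.0005, 0.0485, 0.9988, 0.0001], 'wrist_force': [-0.8673, 0.0102, 4.0997], 'moment': [-0.0318, 0.1996, -0.0225], 'finger_gap': 0.0118, 'grasp_force': 40.0026}
shift mm [-0.2  0.5 -0.3] wz for cw -47.6 tooly now 84.4 q [ 0.33  0.43 -0.8   2.06  0.42  0.82  0.76]
```

Converted, 40 degrees / 90 = 0.4444.

Call:
step_arm:
  plan:
    - [[0,0,0,0,0,0.0556,5],[0,0,0,0,0,0.1111,5],[0,0,0,0,0,0.1667,5],[0,0,0,0,0,0.2222,5],[0,0,0,0,0,0.2778,5],[0,0,0,0,0,0.3333,5],[0,0,0,0,0,0.3889,5],[0,0,0,0,0,0.4444,5]]

```text
clock: 13.33
tool_pos: [0.4715, 0.1118, 0.1737]
ee_rot: [0.0, 0.389, 0.921, 0.0]
wrist_force: [-0.7, 0.8, 4.5]
finger_gap: 0.0118
grasp_force: 40.0
```

Run:
```python
from h import *
s=st(); go([.472,.112,.174],84.4)
```

```text
{'clock': 13.3333, 'tool_pos': [0.4715, 0.1118, 0.1737], 'ee_rot': [0.0003, 0.3888, 0.9213, 0.0003], 'wrist_force': [-0.7382, 0.7728, 4.4966], 'moment': [0.1581, 0.2093, 0.1787], 'finger_gap': 0.0118, 'grasp_force': 40.0243}
shift mm [-0.2  0.5 -0.3] wz for cw -40.2 tooly now 44.2 q [ 0.2   0.38 -0.63  2.07  0.32  0.78  0.15]
```

Converted, 40 degrees / 90 = 0.4444.

Call:
step_arm:
  plan:
    - [[0,0,0,0,0,0.0556,5],[0,0,0,0,0,0.1111,5],[0,0,0,0,0,0.1667,5],[0,0,0,0,0,0.2222,5],[0,0,0,0,0,0.2778,5],[0,0,0,0,0,0.3333,5],[0,0,0,0,0,0.3889,5],[0,0,0,0,0,0.4444,5]]

```text
clock: 14.0
tool_pos: [0.4717, 0.1118, 0.1737]
ee_rot: [0.0, 0.68, 0.733, 0.001]
wrist_force: [-0.6, 0.4, 3.7]
finger_gap: 0.0118
grasp_force: 40.0
```

Run:
```python
from h import *
s=st(); go([.472,.112,.174],84.4)
p=arm.camera('wrist'); print([(np.round(d['centre'],4).tolist(),round(d['score'],2)) for d in arm.pinpoint(p,'jaw_face')[:3]])
```

```text
{'clock': 14.0, 'tool_pos': [0.4717, 0.1118, 0.1737], 'ee_rot': [0.0003, 0.6804, 0.7328, 0.0006], 'wrist_force': [-0.5723, 0.3527, 3.6595], 'moment': [0.0282, 0.1471, 0.0797], 'finger_gap': 0.0118, 'grasp_force': 40.0256}
shift mm [ 0.1  0.3 -0.3] wz for cw -80.1 tooly now 4.3 q [ 0.07  0.35 -0.47  2.07  0.23  0.76 -0.47]
[([0.5288, 0.1267, 0.0336], 0.96)]
```

Converted, 24 degrees / 90 = 0.2667.

Call:
step_arm:
  plan:
    - [[0,0,0,0,0,0.0444,5],[0,0,0,0,0,0.0889,5],[0,0,0,0,0,0.1333,5],[0,0,0,0,0,0.1667,5],[0,0,0,0,0,0.2,5],[0,0,0,0,0,0.2333,5],[0,0,0,0,0,0.2667,5]]

```text
clock: 14.68
tool_pos: [0.4717, 0.1118, 0.1737]
ee_rot: [0.0, 0.817, 0.577, 0.001]
wrist_force: [-1.1, 0.8, 4.1]
finger_gap: 0.0117
grasp_force: 40.0
```

Run:
```python
from h import *
s=st(); go([.472,.112,.174],84.4)
p=arm.camera('wrist'); print([(np.round(d['centre'],4).tolist(),round(d['score'],2)) for d in arm.pinpoint(p,'jaw_face')[:3]])
```

```text
{'clock': 14.6833, 'tool_pos': [0.4717, 0.1118, 0.1737], 'ee_rot': [0.0002, 0.8168, 0.5769, 0.0007], 'wrist_force': [-1.1235, 0.8068, 4.0852], 'moment': [0.1264, 0.0718, 0.1511], 'finger_gap': 0.0117, 'grasp_force': 40.0233}
shift mm [ 0.3  0.2 -0.3] wz for cw -103.9 tooly now -19.5 q [-0.01  0.34 -0.38  2.08  0.18  0.75 -0.83]
[([0.5314, 0.1284, 0.0339], 0.86)]
```

Converted, 16 degrees / 90 = 0.1778.

Call:
step_arm:
  plan:
    - [[0,0,0,0,0,0.0333,5],[0,0,0,0,0,0.0667,5],[0,0,0,0,0,0.1,5],[0,0,0,0,0,0.1333,5],[0,0,0,0,0,0.1556,5],[0,0,0,0,0,0.1778,5]]

```text
clock: 15.28
tool_pos: [0.4718, 0.1117, 0.1737]
ee_rot: [0.0, 0.889, 0.458, 0.001]
wrist_force: [-0.2, 0.9, 3.4]
finger_gap: 0.0118
grasp_force: 40.0
```

Run:
```python
from h import *
s=st(); go([.472,.112,.174],84.4)
p=arm.camera('wrist'); print([(np.round(d['centre'],4).tolist(),round(d['score'],2)) for d in arm.pinpoint(p,'jaw_face')[:3]])
```

```text
{'clock': 15.2833, 'tool_pos': [0.4718, 0.1117, 0.1737], 'ee_rot': [0.0001, 0.8889, 0.4581, 0.0007], 'wrist_force': [-0.2435, 0.9227, 3.4224], 'moment': [0.1293, 0.0654, 0.1082], 'finger_gap': 0.0118, 'grasp_force': 40.021}
shift mm [ 0.4 -0.  -0.3] wz for cw -119.9 tooly now -35.5 q [-0.06  0.33 -0.32  2.08  0.15  0.75 -1.08]
[([0.5314, 0.128, 0.0366], 0.63)]
```

Converted, 8 degrees / 90 = 0.0889.

Call:
step_arm:
  plan:
    - [[0,0,0,0,0,0.0222,5],[0,0,0,0,0,0.0444,5],[0,0,0,0,0,0.0667,5],[0,0,0,0,0,0.0889,5],[0,0,0,0,0,0.0889,5]]

```text
clock: 15.8
tool_pos: [0.4718, 0.1116, 0.1737]
ee_rot: [0.0, 0.919, 0.395, 0.001]
wrist_force: [-0.3, 1.4, 5.0]
finger_gap: 0.012
grasp_force: 40.0
```

Run:
```python
from h import *
s=st(); go([.472,.112,.174],84.4)
```

```text
{'clock': 15.8, 'tool_pos': [0.4718, 0.1116, 0.1737], 'ee_rot': [0.0001, 0.9186, 0.3951, 0.0007], 'wrist_force': [-0.2899, 1.3737, 4.9963], 'moment': [0.1972, -0.0444, 0.0355], 'finger_gap': 0.012, 'grasp_force': 40.0132}
shift mm [ 0.4 -0.1 -0.3] wz for cw -127.9 tooly now -43.5 q [-0.08  0.33 -0.29  2.08  0.13  0.75 -1.21]
```

Converted, 8 degrees / 90 = 0.0889.

Call:
step_arm:
  plan:
    - [[0,0,0,0,0,0.0222,5],[0,0,0,0,0,0.0444,5],[0,0,0,0,0,0.0667,5],[0,0,0,0,0,0.0889,5]]

```text
clock: 16.13
tool_pos: [0.4718, 0.1117, 0.1737]
ee_rot: [0.0, 0.944, 0.331, 0.001]
wrist_force: [0.3, 0.8, 4.9]
finger_gap: 0.011
grasp_force: 40.5
```

Run:
```python
from h import *
s=st(); go([.472,.112,.174],84.4)
p=arm.camera('top'); print([(np.round(d['centre'],4).tolist(),round(d['score'],2)) for d in arm.pinpoint(p,'jaw_face')[:3]])
p=arm.camera('wrist'); print([(np.round(d['centre'],4).tolist(),round(d['score'],2)) for d in arm.pinpoint(p,'jaw_face')[:3]])
```

```text
{'clock': 16.1333, 'tool_pos': [0.4718, 0.1117, 0.1737], 'ee_rot': [0.0002, 0.9437, 0.3307, 0.0008], 'wrist_force': [0.3289, 0.7799, 4.8806], 'moment': [0.1209, -0.0368, 0.5421], 'finger_gap': 0.011, 'grasp_force': 40.5071}
shift mm [ 0.4 -0.1 -0.3] wz for cw -135.8 tooly now -51.4 q [-0.11  0.33 -0.26  2.08  0.12  0.74 -1.33]
[([0.3814, 0.3241, 0.0015], 0.52), ([0.5342, 0.1315, 0.0339], 0.42)]
[([0.5348, 0.1293, 0.0359], 0.83)]
```

Converted, 2 degrees / 90 = 0.0222.

Call:
step_arm:
  plan:
    - [[0,0,0,0,0,0.0111,5],[0,0,0,0,0,0.0222,5],[0,0,0,0,0,0.0222,5]]

```text
clock: 16.58
tool_pos: [0.4718, 0.1117, 0.1737]
ee_rot: [0.0, 0.949, 0.315, 0.001]
wrist_force: [0.8, 0.6, 5.0]
finger_gap: 0.0116
grasp_force: 40.9
```

Run:
```python
from h import *
s=st(); go([.472,.112,.174],84.4)
p=arm.camera('wrist'); print([(np.round(d['centre'],4).tolist(),round(d['score'],2)) for d in arm.pinpoint(p,'jaw_face')[:3]]); save(p,'w5')
```

```text
{'clock': 16.5833, 'tool_pos': [0.4718, 0.1117, 0.1737], 'ee_rot': [0.0003, 0.9491, 0.3151, 0.0008], 'wrist_force': [0.8369, 0.6199, 4.9507], 'moment': [0.1802, -0.0814, 0.7649], 'finger_gap': 0.0116, 'grasp_force': 40.9282}
shift mm [ 0.4 -0.1 -0.3] wz for cw -137.7 tooly now -53.3 q [-0.11  0.32 -0.25  2.08  0.12  0.74 -1.36]
[([0.5337, 0.1267, 0.0396], 0.97), ([0.5204, 0.1253, 0.0124], 0.66)]
```

View pics/w5.png

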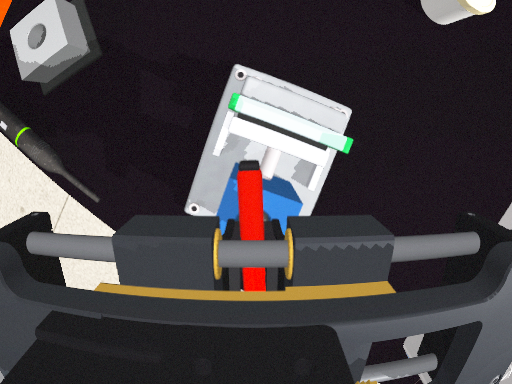

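The jaw now lies against the cassette, with its white strip next to the green-edged glass at (285,125). The turning moment has risen to 0.76 N m, so the cam is at its stop. Ease off, release and retreat upward.

Converted, -0.8 mm / 600 = -0.0013, -0.5 mm / 600 = -0.0008, -4 degrees / 90 = -0.0444.

Call:
step_arm:
  plan:
    - [[0,0,-0.0008,0,0,-0.0222,5],[0,0,-0.0013,0,0,-0.0444,5],[0,0,-0.0013,0,0,-0.0444,60],[0,0,-0.0013,0,0,-0.0444,60],[0,0,-0.0013,0,0,-0.0444,60],[0,0,-0.0013,0,0,-0.0444,60],[0,0,-0.0013,0,0,-0.0444,60],[0,0,-0.0013,0,0,-0.0444,60]]

```text
clock: 17.35
tool_pos: [0.4711, 0.1113, 0.174]
ee_rot: [0.0, 0.938, 0.345, -0.0]
wrist_force: [0.2, 0.4, -0.4]
finger_gap: 0.0436
grasp_force: 0.0
```

Converted, -150 mm / 600 = -0.25, -120 mm / 600 = -0.2.

Call:
step_arm:
  plan:
    - [[0,0,-0.0167,0,0,0,60],[0,0,-0.05,0,0,0,60],[0,0,-0.1,0,0,0,60],[0,0,-0.15,0,0,0,60],[0,0,-0.2,0,0,0,60],[0,0,-0.25,0,0,0,60],[0,0,-0.25,0,0,0,60]]

```text
clock: 17.93
tool_pos: [0.4737, 0.1125, 0.3311]
ee_rot: [0.001, 0.938, 0.345, 0.006]
wrist_force: [0.8, 1.2, 0.1]
finger_gap: 0.0602
grasp_force: 0.0
```

Run:
```python
from h import *
s=st()
for c in('wrist','top','scene'):
  p=arm.camera(c)
  for t in('jaw_face','key_bar','cassette'): print(c,t,[(np.round(d['centre'],4).tolist(),round(d['score'],2)) for d in arm.pinpoint(p,t)[:3]])
  if c=='wrist': save(p,'w6')
```

```text
{'clock': 17.9333, 'tool_pos': [0.4737, 0.1125, 0.3311], 'ee_rot': [0.0007, 0.9384, 0.3454, 0.0063], 'wrist_force': [0.7666, 1.156, 0.1215], 'moment': [0.0493, -0.0933, 0.0332], 'finger_gap': 0.0602, 'grasp_force': 0.0}
wrist jaw_face []
wrist key_bar [([0.4708, 0.1094, 0.1223], 0.97), ([0.6065, 0.2715, 0.1055], 0.93)]
wrist cassette [([0.538, 0.1297, 0.0184], 0.56)]
top jaw_face [([0.5349, 0.1313, 0.0361], 0.54)]
top key_bar [([0.6083, 0.2734, 0.1056], 0.6), ([0.5224, 0.1275, 0.0152], 0.5)]
top cassette [([0.5389, 0.1359, 0.0104], 0.55)]
scene jaw_face []
scene key_bar []
scene cassette []
```

View pics/w6.png

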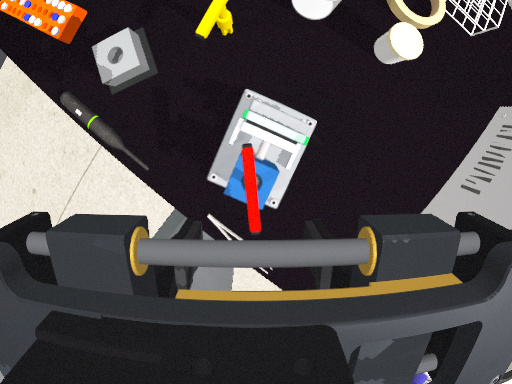

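The key stands upright in the well with its bar from (247,145) to (255,232), bar height 0.122 m. The jaw is against the cassette and the gripper is clear.

```bash
python3 -c "
from station import arm
print(arm.sign_off())"
```

```text
the job is handed in; nothing more can be done
None
```

The cassette is clamped: the cam is at its stop (turning moment about 0.76 N m), the red key is standing home in the well, and the arm is clear. I handed the job in at about 18 s, and no verdict came back.

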